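Tip half the walnuts from the scoop into the bowl

ROBOT

A 7-joint arm with a two-finger parallel gripper is mounted at the origin on the work surface. World frame = base frame: x ahead of the robot, y to its left, z up, the work surface at z = 0. Lengths are in m, angles in rad, forces in N, time in s.
With the tool pointing down it reaches from about 0.4 to 0.85 m from the base axis. Payload 4.5 kg.
Tool frame: the origin (TCP) lies midway between the tips of the shut fingers; the grasp point (between the pads) lies grip_depth behind it (grip_depth is the distance from the TCP to the grasp point, in m); z points along the fingers, y is the line along which they close (so a half turn about z gives the same grasp; the last joint's range is limited). The gripper opens to 88 mm and grips with 3 to 60 N. Pads are 18 mm wide; open, the fingers measure 123 mm over their backs; the gripper's body (75 mm by 187 mm) begins 45 mm behind the grasp point.
Start: joints at [1.248, 0.689, -0.195, 1.565, 0.157, 0.902, -0.215], TCP at [0.218, -0.586, 0.207] pointing down, gripper open.
Joint ranges: [-3.01, 3.01], [-0.46, 2.08], [-1.47, 1.51], [0.13, 2.56], [-1, 4.14], [0.04, 2.09], [-2.66, 2.66]. Speed limits (rad/s): [2.57, 2.57, 3.14, 3.14, 3.14, 3.14, 3.14].

INTERFACE

Orientations are given as a 3x3 rotation matrix whose columns are the frame's x, y, z axes.
In Python, from cell import get_state, snapshot, calibration, close_job, grip_depth gives the robot as it stands. The module is installed in compiled form; this text tells all that it offers.
- The arm moves only by the tool drive_tool, never from a script. Its argument "deltas" is a list of rows, each a list of 7 numbers: the turn, a rotation vector about the tool's x, y, z in rad, then the shift along the tool's x, y, z in mm, then the gripper's target within -1 to 1 (shut at 1, half-way at 0, fully open at -1). In form: [[wx, wy, wz, x, y, z, claw], ...]. A call has 1 to 10 rows; each row shifts and turns the commanded pose from where the row before left it, along the tool's axes as they then stand; what a row does not reach is not made up. A row lasts 1/10 s, in which the tool goes at most 50 mm and 8.59 degrees, less where a joint would pass 70% of its speed; a pose out of reach is approached as far as the arm can. A call with a gripper value outside its range is refused whole. The fingers move at their own pace and stop on an object; "grip_force" is the grip in N (left out, the last holds). Time passes only in rows, so rows that do not move let the fingers close. It gives the time, the measured TCP pose, the force, the opening and the grip force at its end, in the units of the state.
- get_state(): the state, without advancing time (a new reading comes with each control period).
- snapshot(name): name is "scene" or "top" or "wrist"; returns the picture (384x512x3 uint8, red, green, blue); there is no depth.
- calibration(name): a dict with "fx", "fy", "cx", "cy" (pixels), "xyz" and "attitude" of the camera in the world. Camera axes: x right, y down, z forward; pixel columns grow to the right and rows downward; lengths in m; the calibration is good to about 2 mm. A picture is of the moment at which its call begins: read the wrist's pose just before it. calibration takes no time and is no camera call; for the wrist camera it gives the pose at the moment of the call.
- close_job(): hands the job in; it is judged then, once.
The state is a dict: "time_s": time; "joint_positions": joint angles; "joint_velocities": joint speeds; "joint_torque": joint torques, N m; "position": TCP position; "ee_rot": TCP orientation; "wrist_force": force on the tool from outside, world axes, zero at the start; "ft_torque": the same for the moment, N m; "width": finger opening in m; "grasp_force": force on a finger pad.
Only numpy, scipy, OpenCV 4.12 (cv2) and the standard library are available. Lean on these libraries where they do the work, as an engineer would, in place of code of your own. Each camera call takes 0.05 s, during which the arm holds its last target. There are 200 camera calls.

TASK

Pick up the steel scoop with the wooden handle and tip about half of its six walnuts (two to four of them) into the white mixing bowl, keeping the others in the scoop. Then stand the scoop upright in the middle of its wooden board, walnuts still in it, and let go. Do not touch the walnuts with the gripper, lose none, and leave the bowl and the buns on the wire rack where they are.

Things in the scene. Friction and masses are not known exactly. Their poses are not given: they have to be found in the camera images.
- scoop: Loose steel nut scoop, about 0.25 kg empty, standing on the board. Origin: centre of its flat underside; z up when upright, x points from the cup to the handle, the pouring lip is on the -x side. Cup 82 mm wide (y), x from -71 to 65 mm, walls 2 to 3 mm, back wall 65 mm high. Its floor is an arc along x, radius 90 mm, lowest (6 mm high) at x = 0, rising to the open lip at the front.
- scoop_lip (a point): Middle of the pouring lip, the plain front edge of the curved floor: 71 mm to -x of the scoop's origin, 41 mm above its underside. At the lip the floor rises at 52 degrees. As the scoop is tipped nose down slowly, some walnuts leave over the lip from a tilt of about 35 degrees on, one to four at a time, the last near 50. Tipping back holds the rest.
- scoop_grip (a point): Centre of the part of the wooden handle to grip, 112 mm to +x of the scoop's origin, 50 mm above its underside. The handle is a straight flat bar along the scoop's x: 14 mm thick (y), 26 mm tall (z 37 to 63 mm), 90 mm long (x 65 to 155 mm), free on both sides, above and below.
- scoop_mid (a point): Point inside the cup, 30 mm above the scoop's origin; walnuts in the scoop lie around it.
- board: Fixed dark wooden board, 200 x 150 x 12 mm (x, y, z), on the table, on the robot's left or right; origin at the centre of its underside, its top 12 mm higher.
- bowl: Loose heavy round white mixing bowl, 180 mm across the rim, 65 mm high, 0.7 kg; origin at the centre of its underside on the table.
- nut0: One of six alike walnuts in the shell, a brown rounded pebble 38 mm long and 32 mm thick, about 18 g, starting in the scoop; origin at its centre.
- nut1: One of six alike walnuts in the shell, a brown rounded pebble 38 mm long and 32 mm thick, about 18 g, starting in the scoop; origin at its centre.
- nut2: One of six alike walnuts in the shell, a brown rounded pebble 38 mm long and 32 mm thick, about 18 g, starting in the scoop; origin at its centre.
- nut3: One of six alike walnuts in the shell, a brown rounded pebble 38 mm long and 32 mm thick, about 18 g, starting in the scoop; origin at its centre.
- nut4: One of six alike walnuts in the shell, a brown rounded pebble 38 mm long and 32 mm thick, about 18 g, starting in the scoop; origin at its centre.
- nut5: One of six alike walnuts in the shell, a brown rounded pebble 38 mm long and 32 mm thick, about 18 g, starting in the scoop; origin at its centre.
- bun0: Bystander: bun in a paper case on the wire rack, 72 mm across, about 48 mm high; origin at the centre of its underside.
- bun1: Bystander: the other bun on the wire rack, same size; origin at the centre of its underside.
- rack: Bystander: fixed square wire cooling rack, 185 mm wide, 19 mm high, on the side of the bowl away from the board; origin at the centre of its underside.
There are look-alikes about, which are no part of the job. Leave any turquoise look-alike of the nut2 alone.

How it is judged:
On the way:
1. the scoop is held over the bowl and tipped nose down (angle between scoop's own z axis and vertical above 0.3 rad and height (world z) of scoop_lip above 0.05 m and horizontal distance between scoop_lip and bowl below 0.1 m), for 0.2 s.
At the end, for the whole second after the job is handed in: Two to four walnuts lie in the bowl (within 85 mm of its axis, below 75 mm), all others in the scoop; the scoop stands upright (0.12 rad) on the board, origin within 50 mm of the board's centre, at rest; the bowl is upright (0.15 rad), moved under 40 mm (((horizontal distance between nut0 and bowl below 0.085 m and height (world z) of nut0 below 0.075 m and z of nut0 in the frame of bowl above 0.005 m) or distance between nut0 and scoop_mid below 0.052 m) and ((horizontal distance between nut1 and bowl below 0.085 m and height (world z) of nut1 below 0.075 m and z of nut1 in the frame of bowl above 0.005 m) or distance between nut1 and scoop_mid below 0.052 m) and ((horizontal distance between nut2 and bowl below 0.085 m and height (world z) of nut2 below 0.075 m and z of nut2 in the frame of bowl above 0.005 m) or distance between nut2 and scoop_mid below 0.052 m) and ((horizontal distance between nut3 and bowl below 0.085 m and height (world z) of nut3 below 0.075 m and z of nut3 in the frame of bowl above 0.005 m) or distance between nut3 and scoop_mid below 0.052 m) and ((horizontal distance between nut4 and bowl below 0.085 m and height (world z) of nut4 below 0.075 m and z of nut4 in the frame of bowl above 0.005 m) or distance between nut4 and scoop_mid below 0.052 m) and ((horizontal distance between nut5 and bowl below 0.085 m and height (world z) of nut5 below 0.075 m and z of nut5 in the frame of bowl above 0.005 m) or distance between nut5 and scoop_mid below 0.052 m) and (horizontal distance between each of nut0, nut1 and bowl below 0.085 m or horizontal distance between each of nut0, nut2 and bowl below 0.085 m or horizontal distance between each of nut0, nut3 and bowl below 0.085 m or horizontal distance between each of nut0, nut4 and bowl below 0.085 m or horizontal distance between each of nut0, nut5 and bowl below 0.085 m or horizontal distance between each of nut1, nut2 and bowl below 0.085 m or horizontal distance between each of nut1, nut3 and bowl below 0.085 m or horizontal distance between each of nut1, nut4 and bowl below 0.085 m or horizontal distance between each of nut1, nut5 and bowl below 0.085 m or horizontal distance between each of nut2, nut3 and bowl below 0.085 m or horizontal distance between each of nut2, nut4 and bowl below 0.085 m or horizontal distance between each of nut2, nut5 and bowl below 0.085 m or horizontal distance between each of nut3, nut4 and bowl below 0.085 m or horizontal distance between each of nut3, nut5 and bowl below 0.085 m or horizontal distance between each of nut4, nut5 and bowl below 0.085 m) and (horizontal distance between each of nut0, nut1 and bowl above 0.085 m or horizontal distance between each of nut0, nut2 and bowl above 0.085 m or horizontal distance between each of nut0, nut3 and bowl above 0.085 m or horizontal distance between each of nut0, nut4 and bowl above 0.085 m or horizontal distance between each of nut0, nut5 and bowl above 0.085 m or horizontal distance between each of nut1, nut2 and bowl above 0.085 m or horizontal distance between each of nut1, nut3 and bowl above 0.085 m or horizontal distance between each of nut1, nut4 and bowl above 0.085 m or horizontal distance between each of nut1, nut5 and bowl above 0.085 m or horizontal distance between each of nut2, nut3 and bowl above 0.085 m or horizontal distance between each of nut2, nut4 and bowl above 0.085 m or horizontal distance between each of nut2, nut5 and bowl above 0.085 m or horizontal distance between each of nut3, nut4 and bowl above 0.085 m or horizontal distance between each of nut3, nut5 and bowl above 0.085 m or horizontal distance between each of nut4, nut5 and bowl above 0.085 m) and angle between scoop's own z axis and vertical below 0.12 rad and z of scoop in the frame of board between 0.006 and 0.018 m and horizontal distance between scoop and board below 0.05 m and linear speed of scoop below 0.03 m/s and distance of bowl from where it was at the start of the episode below 0.04 m and angle between bowl's own z axis and vertical below 0.15 rad); the robot touches nothing.
It fails at once if a gripper finger presses on a walnut (over 1 N) (contact force between the fingers and nut0 above 1 N or contact force between the fingers and nut1 above 1 N or contact force between the fingers and nut2 above 1 N or contact force between the fingers and nut3 above 1 N or contact force between the fingers and nut4 above 1 N or contact force between the fingers and nut5 above 1 N).
It fails at once if a bun is moved by more than 30 mm (distance of any of bun0, bun1 from where it was at the start of the episode above 0.03 m).
It also fails if it takes over 61 s, if anything falls off the work surface, if the arm or the gripper's body presses on something with over 40 N, if the wrist force passes 120 N, or if a joint passes its speed limit or range.

## Working session

There is one attempt and no reset: what is moved stays moved. The work goes in short steps, Python scripts to look and compute and a tool call to move; the robot and the scene stay as the last step left them, time stands still between calls to the robot, and variables do not carry over. Pictures are saved under pics/ and viewed, at most 10 in all, crops included, and the job is handed in when it is done.

Besides the shell and the picture viewer there is one more tool, called after "Request:" by a JSON object that holds its "method" and its "body", one argument or row to a line. drive_tool: Moves the arm, as the interface text tells. Its arguments: {"type":"object","properties":{"deltas":{"type":"array"},"grip_force":{"type":"number"}},"required":["deltas"]}

```bash
mkdir -p pics; cat > h.py <<'E'
import numpy as np, cv2
from cell import *
def snap(n,f):
    im=snapshot(n); cv2.imwrite('pics/'+f,im[:,:,::-1]); return im
def ray(n,u,v,z):
    c=calibration(n); R=np.array(c['attitude']); p=np.array(c['xyz'])
    d=R@np.array([(u-c['cx'])/c['fx'],(v-c['cy'])/c['fy'],1]); return p+d*(z-p[2])/d[2]
def proj(n,P):
    c=calibration(n); q=np.array(c['attitude']).T@(np.array(P)-np.array(c['xyz'])); return c['cx']+c['fx']*q[0]/q[2],c['cy']+c['fy']*q[1]/q[2]
E
python3 - <<'E'
from h import *
np.set_printoptions(precision=3,suppress=True)
a=snap('top','top.png');b=snap('scene','scene.png')
cv2.imwrite('pics/top2.png',cv2.resize(a,(800,600),interpolation=cv2.INTER_CUBIC)[:,:,::-1])
print(calibration('top'),grip_depth,get_state())
E
```

```text
{'fx': 398.98919550680205, 'fy': 398.98919550680205, 'cx': 259.78876523980887, 'cy': 188.14695821569143, 'xyz': array([0.317, 0.075, 1.104]), 'attitude': array([[-0.025, -0.98 ,  0.196],
       [-1.   ,  0.022, -0.013],
       [ 0.008, -0.196, -0.98 ]])} 0.0187 {'time_s': 0.1, 'joint_positions': array([ 1.248,  0.69 , -0.195,  1.566,  0.157,  0.903, -0.215]), 'joint_velocities': array([-0.001, -0.001,  0.001, -0.004,  0.001,  0.001, -0.001]), 'joint_torque': array([ -0.004, -52.85 ,  -1.272, -15.384,  -0.053,   0.002,   0.   ]), 'position': array([ 0.218, -0.585,  0.206]), 'ee_rot': array([[ 0.937,  0.349, -0.001],
       [ 0.349, -0.937,  0.001],
       [-0.   , -0.002, -1.   ]]), 'wrist_force': array([ 0.214, -0.106, -0.236]), 'ft_torque': array([ 0.016, -0.043, -0.016]), 'grasp_force': 0.0, 'width': 0.08818241864990368}
```

View pics/top2.png

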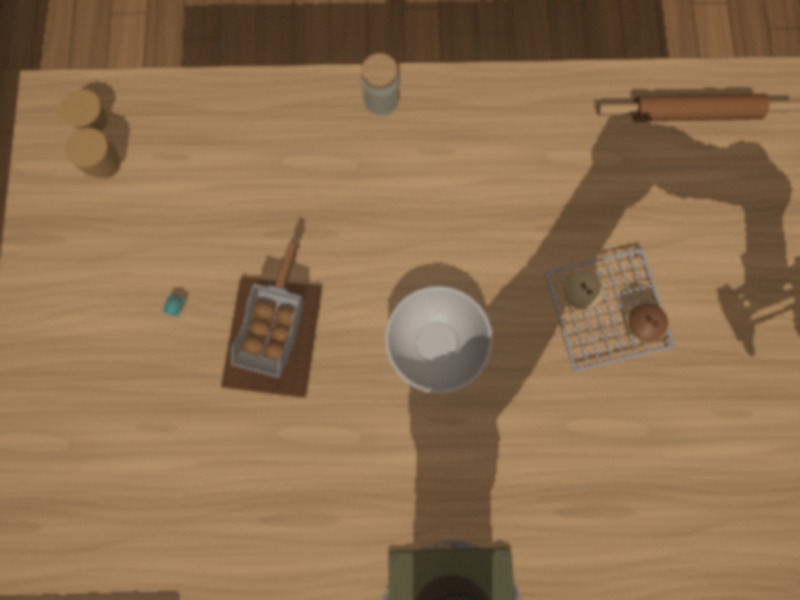

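View pics/scene.png

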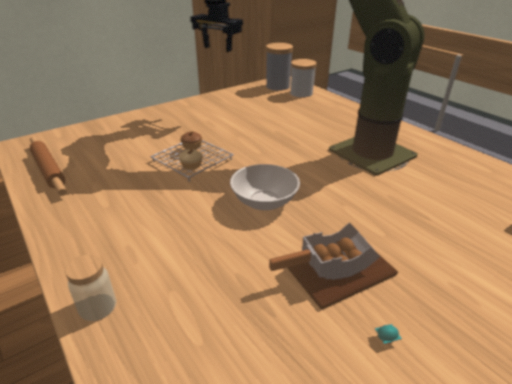

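The top view shows the scoop with six walnuts on the dark board (800-px picture: cup around (268,330), handle (284,284)→(300,220)), the bowl at (438,340), the rack with buns at right, and a turquoise look-alike at (175,303). The scene view agrees: there is only one scoop. I'll enlarge it to get its pose.

```bash
python3 - <<'E'
from h import *
a=cv2.imread('pics/top.png')
cv2.imwrite('pics/crop.png',cv2.resize(a[130:260,135:325],(760,520),interpolation=cv2.INTER_CUBIC))
E
```

```text
(no output)
```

View pics/crop.png

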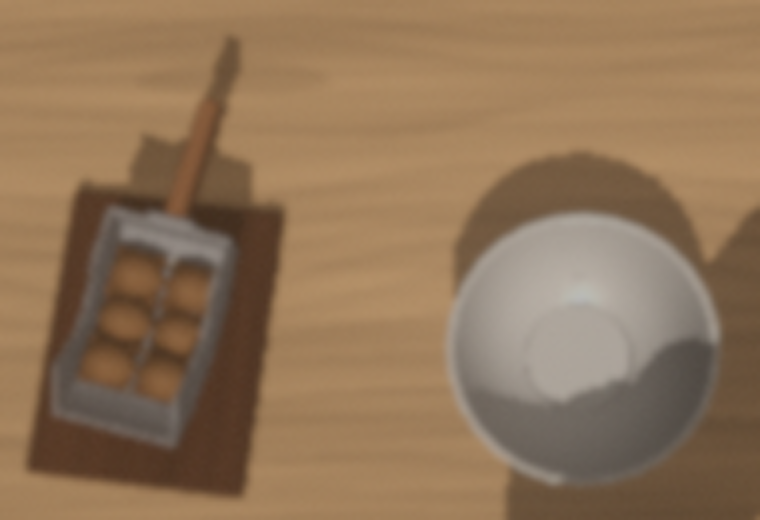

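The crop confirms the scoop: handle (178,215)→(213,98), lip (55,415)–(175,445). Board corners are (80,183), (284,207), (243,495), (28,468), and the bowl rim is centred at (584,348).

```bash
python3 - <<'E'
from h import *
np.set_printoptions(precision=4,suppress=True)
f=lambda x,y,z: ray('top',135+(x+.5)/4-.5,130+(y+.5)/4-.5,z)
h0=f(178,215,.075);h1=f(213,98,.075);l1=f(55,415,.053);l2=f(175,445,.053)
B=[f(*p,.012) for p in[(80,183),(284,207),(243,495),(28,468)]]
print('handle',h0,h1,np.linalg.norm(h1-h0),np.degrees(np.arctan2(*(h1-h0)[1::-1])))
lm=(l1+l2)/2; print('lip',lm,np.linalg.norm(l1-l2),np.degrees(np.arctan2(*(l2-l1)[1::-1]))+90)
print('h1-lip',np.linalg.norm((h1-lm)[:2]),np.degrees(np.arctan2(*(h1-lm)[1::-1])))
print('board',np.mean(B,0),[np.linalg.norm(B[i]-B[i-1]) for i in range(4)],np.degrees(np.arctan2(*(B[0]-B[3])[1::-1])))
print('bowl',f(584,348,.065),np.linalg.norm(f(448,348,.065)-f(719,348,.065)))
print('rack buns', [ray('top',x/1.5625,y/1.5625,.06) for x,y in[(582,289),(648,322)]])
c=(h1-lm)[:2];c/=np.linalg.norm(c);print('grip',h1[:2]-c*.043, lm[:2]+c*.183,'org',lm[:2]+c*.071)
E
```

```text
handle [0.5407 0.2734 0.075 ] [0.6201 0.2513 0.075 ] 0.08244572220067142 -15.570050715347678
lip [0.4025 0.3167 0.053 ] 0.08165139254908561 -15.215837443840982
h1-lip 0.22719804110047603 -16.731589120468474
board [0.4697 0.2973 0.012 ] [np.float64(0.19946757304677376), np.float64(0.14427922305999055), np.float64(0.20018940646418473), np.float64(0.1469149191814225)] -8.568571487117426
bowl [0.4477 0.0086 0.065 ] 0.17755526303921107
rack buns [array([ 0.5278, -0.2408,  0.06  ]), array([ 0.468 , -0.3485,  0.06  ])]
grip [0.5789 0.2637] [0.5778 0.264 ] org [0.4705 0.2962]
```

```bash
python3 - <<'E'
from h import *
np.set_printoptions(precision=3,suppress=True)
s=get_state();c=calibration('wrist');R=s['ee_rot']
print(R.T@(c['xyz']-s['position']),R.T@c['attitude'],c['fx'])
E
```

```text
[ 0.077  0.001 -0.177] [[-0.001 -0.955 -0.295]
 [ 1.    -0.001 -0.001]
 [ 0.    -0.295  0.955]] 283.60539459221536
```

Request:
{"method": "drive_tool", "body": {
  "deltas": [
    [0, 0, 0, 16, -17, -2, -1],
    [0, 0, 0, 27, -28, -2, -1],
    [0, 0, 0, 27, -28, 0, -1],
    [0, 0, 0, 27, -28, 0, -1],
    [0, 0, 0, 27, -28, 0, -1],
    [0, 0, 0, 27, -28, 0, -1],
    [0, 0, 0, 27, -28, 0, -1],
    [0, 0, 0, 27, -28, 0, -1],
    [0, 0, 0, 27, -28, 0, -1],
    [0, 0, 0, 27, -28, 0, -1]
  ]
}}

```text
time_s: 1.1
position: [0.3673, -0.2416, 0.2107]
ee_rot: [[0.937, 0.349, -0.0], [0.349, -0.937, 0.0], [-0.0, -0.0, -1.0]]
wrist_force: [0.6, -0.6, 0.1]
width: 0.0881
grasp_force: 0.0
```

Request:
{"method": "drive_tool", "body": {
  "deltas": [
    [0, 0, 0, 27, -28, 0, -1],
    [0, 0, 0, 27, -28, 0, -1],
    [0, 0, 0, 27, -28, 0, -1],
    [0, 0, 0, 27, -28, 0, -1],
    [0, 0, 0, 27, -28, 0, -1],
    [0, 0, 0, 27, -28, 0, -1],
    [0, 0, 0, 27, -28, 0, -1],
    [0, 0, 0, 27, -28, 0, -1],
    [0, 0, 0, 27, -28, 0, -1],
    [0, 0, 0, 27, -28, 0, -1]
  ]
}}

```text
time_s: 2.1
position: [0.5224, 0.1151, 0.2106]
ee_rot: [[0.937, 0.349, -0.001], [0.349, -0.937, -0.0], [-0.001, 0.0, -1.0]]
wrist_force: [-0.1, -0.4, -0.0]
width: 0.088
grasp_force: 0.0
```

Request:
{"method": "drive_tool", "body": {
  "deltas": [
    [0, 0, 0, 27, -28, 0, -1],
    [0, 0, 0, 27, -28, 0, -1],
    [0, 0, 0, 27, -28, 0, -1],
    [0, 0, 0, 20, -20, 0, -1],
    [0, 0, -0.14, 0, 0, 0, -1],
    [0, 0, -0.14, 0, 0, 0, -1],
    [0, 0, -0.14, 0, 0, 0, -1],
    [0, 0, -0.14, 0, 0, 0, -1],
    [0, 0, -0.14, 0, 0, 0, -1],
    [0, 0, -0.14, 0, 0, 0, -1]
  ]
}}

```text
time_s: 3.1
position: [0.5802, 0.246, 0.2103]
ee_rot: [[0.36, 0.933, -0.001], [0.933, -0.36, -0.001], [-0.001, -0.001, -1.0]]
wrist_force: [-0.4, -0.6, -0.6]
width: 0.0878
grasp_force: 0.0
```

Request:
{"method": "drive_tool", "body": {
  "deltas": [
    [0, 0, -0.14, 0, 0, 0, -1],
    [0, 0, -0.14, 0, 0, 0, -1],
    [0, 0, -0.14, 0, 0, 0, -1],
    [0, 0, -0.14, 0, 0, 0, -1],
    [0, 0, -0.14, 0, 0, 0, -1],
    [0, 0, -0.14, 0, 0, 0, -1],
    [0, 0, -0.14, 0, 0, 0, -1],
    [0, 0, -0.14, 0, 0, 0, -1],
    [0, 0, -0.14, 0, 0, 0, -1],
    [0, 0, -0.14, 0, 0, 0, -1]
  ]
}}

```text
time_s: 4.1
position: [0.5803, 0.2459, 0.2103]
ee_rot: [[-0.858, 0.513, -0.001], [0.513, 0.858, -0.001], [0.0, -0.001, -1.0]]
wrist_force: [-0.2, -0.5, 0.3]
width: 0.088
grasp_force: 0.0
```

```bash
python3 - <<'E'
from h import *
np.set_printoptions(precision=3,suppress=True)
s=get_state();print(s['time_s'],s['joint_positions'],s['position'],s['ee_rot'])
snap('wrist','w1.png')
E
```

```text
4.1 [-0.095  0.774 -0.728  1.527  0.563  1.06   0.069] [0.58  0.246 0.21 ] [[-0.858  0.513 -0.001]
 [ 0.513  0.858 -0.001]
 [ 0.    -0.001 -1.   ]]
```

View pics/w1.png

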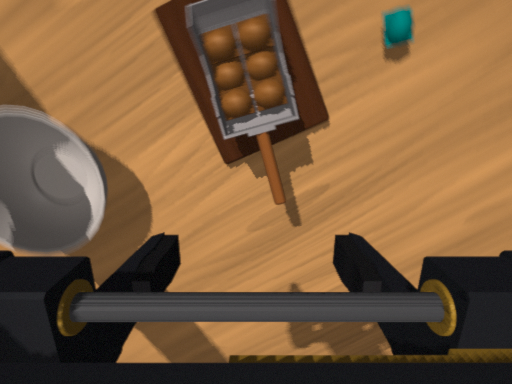

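The wrist view shows the scoop with all six walnuts. The handle runs (264,135)→(279,203), and the bowl is at left.

```bash
python3 - <<'E'
from h import *
np.set_printoptions(precision=4,suppress=True)
a=ray('wrist',264,135,.075);b=ray('wrist',279,203,.075)
d=(b-a)/np.linalg.norm(b-a);print(a,b,np.linalg.norm(b-a),np.degrees(np.arctan2(d[1],d[0])))
g=b-d*.043;s=get_state();print(g,s['ee_rot'].T@(g-s['position'])*1000)
print('lip',(ray('wrist',188,30,.053)))
E
```

```text
[0.543  0.2774 0.075 ] [0.6188 0.2534 0.075 ] 0.07949015853411882 -17.57277612255084
[0.5778 0.2664 0.075 ] [ 12.6877  16.7718 135.0467]
lip [0.4115 0.2628 0.053 ]
```

Request:
{"method": "drive_tool", "body": {
  "deltas": [
    [0, 0, -0.125, 0, 0, 0, -1],
    [0, 0, -0.125, 0, 0, 0, -1],
    [0, 0, 0, 8, 18, 0, -1],
    [0, 0, 0, 0, 0, 30, -1],
    [0, 0, 0, 0, 0, 30, -1],
    [0, 0, 0, 0, 0, 30, -1],
    [0, 0, 0, 0, 0, 20, -1],
    [0, 0, 0, 0, 0, 0, 0]
  ]
}}

```text
time_s: 4.95
position: [0.5762, 0.2639, 0.0975]
ee_rot: [[-0.956, 0.292, -0.005], [0.292, 0.956, -0.004], [0.004, -0.005, -1.0]]
wrist_force: [1.0, -0.6, 0.5]
width: 0.0826
grasp_force: 0.0
```

```bash
python3 - <<'E'
from h import *
np.set_printoptions(precision=3,suppress=True)
s=get_state();print(s['time_s'],s['joint_positions'],s['position'],s['ee_rot'])
snap('wrist','w2.png')
E
```

```text
4.95 [-0.136  0.925 -0.707  1.606  0.726  0.898  0.154] [0.576 0.264 0.097] [[-0.956  0.292 -0.005]
 [ 0.292  0.956 -0.004]
 [ 0.004 -0.005 -1.   ]]
```

View pics/w2.png

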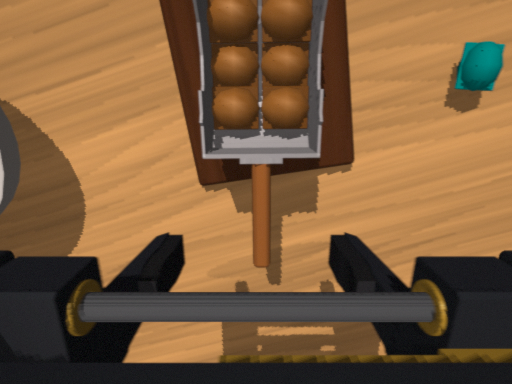

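The handle is vertical in the image at x≈261, centred between the fingers; its end is at (261,267), as expected. I'll lower and grip.

Request:
{"method": "drive_tool", "body": {
  "deltas": [
    [0, 0, 0, 0, 2, 20, 0],
    [0, 0, 0, 0, 0, 20, 0],
    [0, 0, 0, 0, 0, 14, 0],
    [0, 0, 0, 0, 0, 0, 0.5],
    [0, 0, 0, 0, 0, 0, 1],
    [0, 0, 0, 0, 0, 0, 1],
    [0, 0, 0, 0, 0, 0, 1],
    [0, 0, 0, 0, 0, 0, 1],
    [0, 0, 0, 0, 0, 0, 1],
    [0, 0, 0, 0, 0, 0, 1]
  ],
  "grip_force": 60
}}

```text
time_s: 6.0
position: [0.5788, 0.2677, 0.047]
ee_rot: [[-0.957, 0.291, 0.0], [0.291, 0.957, -0.0], [-0.0, 0.0, -1.0]]
wrist_force: [0.1, -0.6, 0.2]
width: 0.0005
grasp_force: 0.0
```

Request:
{"method": "drive_tool", "body": {
  "deltas": [
    [0, 0, 0, 0, 0, 0, 1],
    [0, 0, 0, 0, 0, 0, 1],
    [0, 0, 0, 0, 0, 0, 1],
    [0, 0, 0, 0, 0, -3, 1],
    [0, 0, 0, 0, 0, -6, 1],
    [0, 0, 0, 0, 0, -8, 1],
    [0, 0, 0, 0, 0, -8, 1],
    [0, 0, 0, 0, 0, -6, 1],
    [0, 0, 0, 0, 0, -3, 1],
    [0, 0, 0, 0, 0, 0, 1]
  ]
}}

```text
time_s: 7.0
position: [0.5791, 0.2679, 0.0815]
ee_rot: [[-0.957, 0.291, 0.001], [0.291, 0.957, 0.0], [-0.001, 0.001, -1.0]]
wrist_force: [1.2, 0.3, 0.2]
width: 0.0005
grasp_force: 0.0
```

```bash
python3 - <<'E'
from h import *
np.set_printoptions(precision=3,suppress=True)
s=get_state();print(s)
w=snap('wrist','w3.png');c=snap('scene','s3.png')[170:330,220:460]
cv2.imwrite('pics/m3.png',np.hstack([w[:,:,::-1],cv2.resize(c,(288,384))[:,:,::-1]]))
E
```

```text
{'time_s': 7.0, 'joint_positions': array([-0.146,  0.947, -0.694,  1.609,  0.749,  0.868,  0.137]), 'joint_velocities': array([-0.002,  0.013,  0.01 ,  0.008,  0.004, -0.007, -0.003]), 'joint_torque': array([  0.084, -56.982,  -9.144, -11.096,  -0.073,   0.072,   0.022]), 'position': array([0.579, 0.268, 0.082]), 'ee_rot': array([[-0.957,  0.291,  0.001],
       [ 0.291,  0.957,  0.   ],
       [-0.001,  0.001, -1.   ]]), 'wrist_force': array([1.237, 0.283, 0.173]), 'ft_torque': array([ 0.042, -0.176,  0.007]), 'grasp_force': 0.0, 'width': 0.0004911651650939}
```

View pics/m3.png

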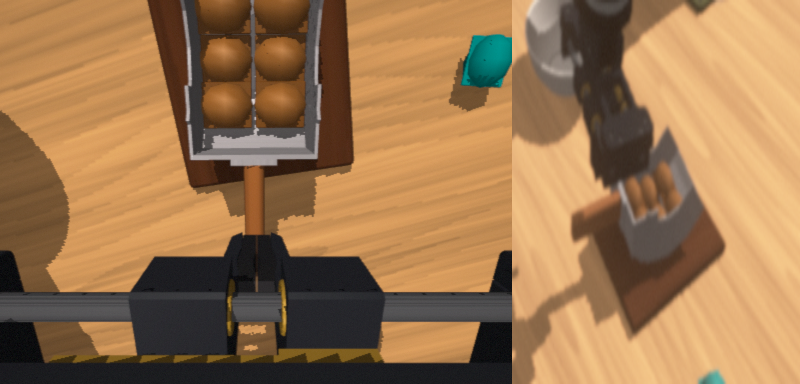

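The fingers shut on nothing: width is 0.5 mm, and the handle still passes below the fingertips at (255,235). Checking the geometry before trying again.

```bash
python3 - <<'E'
from h import *
np.set_printoptions(precision=3,suppress=True)
s=get_state()
print('cx',calibration('wrist')['cx'],calibration('wrist')['cy'],calibration('scene')['xyz'])
d=np.array([.957,-.29,0]);o=np.array([.471,.296,.012])
P={'tcp':s['position'],'grip':o+d*.112+[0,0,.05],'end':o+d*.155+[0,0,.063],'base':o+d*.065+[0,0,.063]}
k=5;x0,y0=230,180
im=cv2.resize(cv2.imread('pics/s3.png')[180:300,230:390],None,fx=k,fy=k,interpolation=cv2.INTER_CUBIC)
for n,p in P.items():
    q=proj('scene',p);print(n,p,'scene',np.round(q,1),'wrist',np.round(proj('wrist',p),1))
    cv2.circle(im,(int((q[0]-x0+.5)*k),int((q[1]-y0+.5)*k)),4,(255,0,255) if n=='tcp' else (0,255,0),-1)
cv2.imwrite('pics/s3c.png',im)
E
```

```text
cx 256.2419670938669 196.4919226307131 [0.959 0.67  0.604]
tcp [0.579 0.268 0.081] scene [291.1 253.6] wrist [256.6 225.7]
grip [0.578 0.264 0.062] scene [289.5 259.3] wrist [251.2 216.6]
end [0.619 0.251 0.075] scene [269.4 259.6] wrist [251.3 277.3]
base [0.533 0.277 0.075] scene [311.4 249.2] wrist [250.4 156. ]
```

View pics/s3c.png

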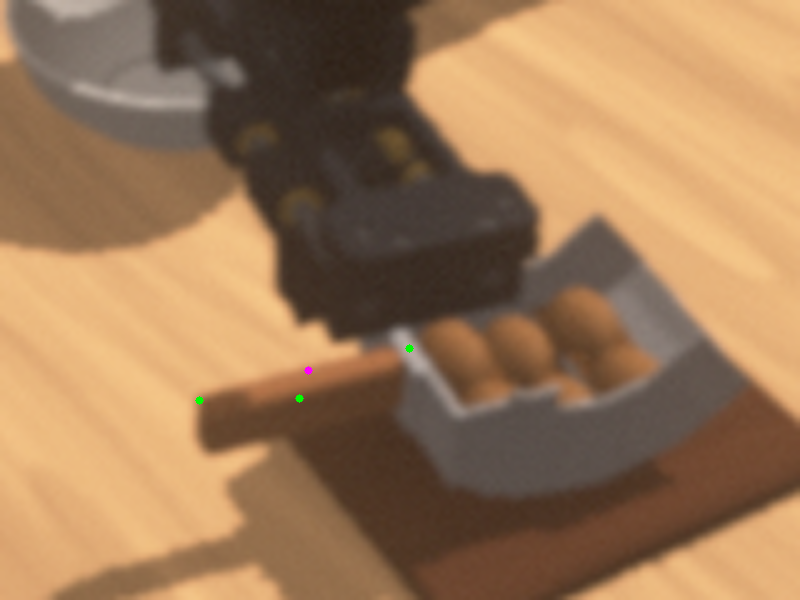

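The model points lie on the handle, so the scoop pose is right. The reported TCP sits on the handle too, but the visible fingertips are at about crop (345,337), higher up. The wrist views also put the tips roughly 25 mm short of the reported TCP. So they closed just above the handle, and I'll go about 25 mm deeper; z≈0.019 still clears the board.

Request:
{"method": "drive_tool", "body": {
  "deltas": [
    [0, 0, 0, 0, -2, -10, -1],
    [0, 0, 0, 0, 0, 0, -1],
    [0, 0, 0, 0, 0, 0, -1],
    [0, 0, 0, 0, 0, 0, -1],
    [0, 0, 0, 0, 0, 0, -1],
    [0, 0, 0, 0, 0, 20, -1],
    [0, 0, 0, 0, 0, 20, -1],
    [0, 0, 0, 0, 0, 16, -1],
    [0, 0, 0, 0, 0, 10, -1],
    [0, 0, 0, 0, 0, 6, -1]
  ]
}}

```text
time_s: 8.1
position: [0.5778, 0.2657, 0.0178]
ee_rot: [[-0.957, 0.29, -0.001], [0.29, 0.957, -0.001], [0.001, -0.001, -1.0]]
wrist_force: [0.8, 0.2, -0.4]
width: 0.0785
grasp_force: 0.0
```

Request:
{"method": "drive_tool", "body": {
  "deltas": [
    [0, 0, 0, 0, 0, 0, -1],
    [0, 0, 0, 0, 0, 0, 0],
    [0, 0, 0, 0, 0, 0, 0.5],
    [0, 0, 0, 0, 0, 0, 1],
    [0, 0, 0, 0, 0, 0, 1],
    [0, 0, 0, 0, 0, 0, 1],
    [0, 0, 0, 0, 0, 0, 1],
    [0, 0, 0, 0, 0, 0, 1],
    [0, 0, 0, 0, 0, 0, 1],
    [0, 0, 0, 0, 0, 0, 1]
  ],
  "grip_force": 60
}}

```text
time_s: 9.1
position: [0.5781, 0.2658, 0.0188]
ee_rot: [[-0.957, 0.29, -0.0], [0.29, 0.957, -0.0], [0.0, -0.0, -1.0]]
wrist_force: [0.6, -0.5, -0.8]
width: 0.0181
grasp_force: 0.0
```

Request:
{"method": "drive_tool", "body": {
  "deltas": [
    [0, 0, 0, 0, 0, 0, 1],
    [0, 0, 0, 0, 0, 0, 1],
    [0, 0, 0, 0, 0, 0, 1],
    [0, 0, 0, 0, 0, 0, 1]
  ]
}}

```text
time_s: 9.5
position: [0.5782, 0.2659, 0.0188]
ee_rot: [[-0.957, 0.29, 0.0], [0.29, 0.957, 0.0], [-0.0, 0.0, -1.0]]
wrist_force: [0.6, 0.6, 0.7]
width: 0.0135
grasp_force: 60.0
```

Gripped: width 13.5 mm at 60 N. A gentle lift next.

Request:
{"method": "drive_tool", "body": {
  "deltas": [
    [0, 0, 0, 0, 0, -2, 1],
    [0, 0, 0, 0, 0, -4, 1],
    [0, 0, 0, 0, 0, -6, 1],
    [0, 0, 0, 0, 0, -8, 1],
    [0, 0, 0, 0, 0, -8, 1],
    [0, 0, 0, 0, 0, -8, 1],
    [0, 0, 0, 0, 0, -8, 1],
    [0, 0, 0, 0, 0, -4, 1],
    [0, 0, 0, 0, 0, -2, 1],
    [0, 0, 0, 0, 0, 0, 1]
  ]
}}

```text
time_s: 10.5
position: [0.5782, 0.2658, 0.069]
ee_rot: [[-0.957, 0.29, 0.0], [0.29, 0.957, 0.0], [-0.0, 0.0, -1.0]]
wrist_force: [-0.1, -0.1, -3.2]
width: 0.0134
grasp_force: 60.0
```

```bash
python3 - <<'E'
from h import *
np.set_printoptions(precision=3,suppress=True)
s=get_state();print({k:s[k] for k in('position','width','grasp_force','wrist_force','ft_torque','joint_positions')})
w=snap('wrist','w4.png');c=snap('scene','s4.png')[150:310,230:350]
cv2.imwrite('pics/m4.png',np.hstack([w[:,:,::-1],cv2.resize(c,(288,384))[:,:,::-1]]))
E
```

```text
{'position': array([0.578, 0.266, 0.069]), 'width': 0.013428822891835354, 'grasp_force': 59.999341014772654, 'wrist_force': array([-0.067, -0.078, -3.197]), 'ft_torque': array([-0.091, -0.464, -0.048]), 'joint_positions': array([-0.148,  0.961, -0.683,  1.62 ,  0.764,  0.846,  0.126])}
```

View pics/m4.png

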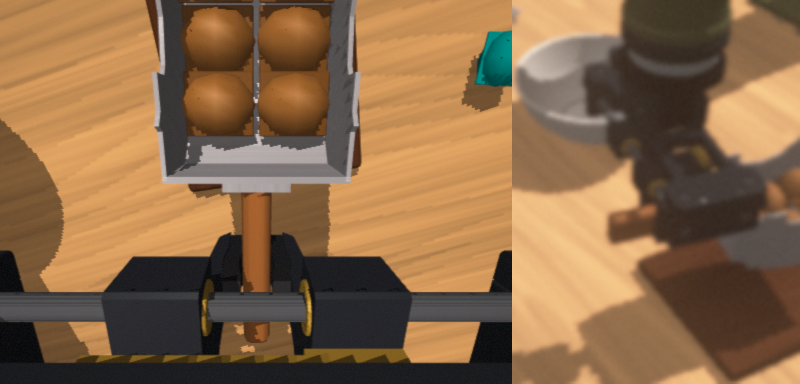

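The scoop hangs level, matching my prediction: back wall at row 181, handle end at row 340. Raising it and carrying it to the bowl.

Request:
{"method": "drive_tool", "body": {
  "deltas": [
    [0, 0, 0, 0, 0, -4, 1],
    [0, 0, 0, 0, 0, -8, 1],
    [0, 0, 0, 0, 0, -12, 1],
    [0, 0, 0, 0, 0, -12, 1],
    [0, 0, 0, 0, 0, -12, 1],
    [0, 0, 0, -2, -4, -10, 1],
    [0, 0, 0, -4, -7, -6, 1],
    [0, 0, 0, -6, -10.5, -4, 1],
    [0, 0, 0, -7.5, -14, -2, 1],
    [0, 0, 0, -9.5, -17.6, -1, 1]
  ]
}}

```text
time_s: 11.6
position: [0.5906, 0.2049, 0.1397]
ee_rot: [[-0.957, 0.291, -0.0], [0.291, 0.957, -0.001], [0.0, -0.001, -1.0]]
wrist_force: [0.0, -0.4, -4.4]
width: 0.0134
grasp_force: 60.0
```

Request:
{"method": "drive_tool", "body": {
  "deltas": [
    [0, 0, 0, -9.5, -17.6, 0, 1],
    [0, 0, 0, -9.5, -17.6, 0, 1],
    [0, 0, 0, -9.5, -17.6, 0, 1],
    [0, 0, 0, -9.5, -17.6, 0, 1],
    [0, 0, 0, -9.5, -17.6, 0, 1],
    [0, 0, 0, -9.5, -17.6, 0, 1],
    [0, 0, 0, -9.5, -17.6, 0, 1],
    [0, 0, 0, -9.5, -17.6, 0, 1],
    [0, 0, 0, -9.5, -17.6, 0, 1],
    [0, 0, 0, -9.5, -17.6, 0, 1]
  ]
}}

```text
time_s: 12.6
position: [0.6299, 0.0076, 0.1392]
ee_rot: [[-0.956, 0.292, -0.001], [0.292, 0.956, -0.001], [0.001, -0.001, -1.0]]
wrist_force: [0.4, -0.5, -2.9]
width: 0.0134
grasp_force: 60.0
```

Request:
{"method": "drive_tool", "body": {
  "deltas": [
    [0, 0, 0, -9.5, -17.6, 0, 1],
    [0, 0, 0, -8, -14, 0, 1],
    [0, 0, 0, -6, -10.5, 0, 1],
    [0, 0, 0, -4, -7, 0, 1],
    [0, 0, 0, -2, -4, 0, 1],
    [0, 0, 0, 0, 0, 0, 1]
  ]
}}

```text
time_s: 13.2
position: [0.643, -0.049, 0.1397]
ee_rot: [[-0.957, 0.291, -0.0], [0.291, 0.957, 0.0], [0.0, 0.0, -1.0]]
wrist_force: [0.2, 0.7, -4.0]
width: 0.0135
grasp_force: 60.0
```

```bash
cat >> h.py <<'E'
LIP=np.array([.183,0,-.0342])
def lip(s): return s['position']+s['ee_rot']@LIP
def weigh(n=8):
    import time
    return 0
E
python3 - <<'E'
from h import *
np.set_printoptions(precision=3,suppress=True)
s=get_state();print({k:s[k] for k in('time_s','position','ee_rot','wrist_force','ft_torque','joint_positions')},lip(s))
# plan: lip fixed; tilt steps of 5 deg about tool y, shift in tool axes (after turn)
for a in (5,3,2):
    t=np.radians(a);R=np.array([[np.cos(-t),0,np.sin(-t)],[0,1,0],[-np.sin(-t),0,np.cos(-t)]])
    print(a,t,'shift in new axes',R.T@LIP*1000-LIP*1000,'old axes',LIP*1000-R@LIP*1000)
E
```

```text
{'time_s': 13.2, 'position': array([ 0.643, -0.049,  0.14 ]), 'ee_rot': array([[-0.957,  0.291, -0.   ],
       [ 0.291,  0.957,  0.   ],
       [ 0.   ,  0.   , -1.   ]]), 'wrist_force': array([ 0.154,  0.672, -3.955]), 'ft_torque': array([-0.038, -0.491, -0.034]), 'joint_positions': array([ 0.397,  0.895, -0.777,  1.547,  0.708,  0.999,  0.687])} [0.468 0.004 0.174]
5 0.08726646259971647 shift in new axes [ -3.677   0.    -15.819] old axes [ -2.284   0.    -16.08 ]
3 0.05235987755982989 shift in new axes [-2.041  0.    -9.531] old axes [-1.539  0.    -9.624]
2 0.03490658503988659 shift in new axes [-1.305  0.    -6.366] old axes [-1.082  0.    -6.407]
```

Request:
{"method": "drive_tool", "body": {
  "deltas": [
    [0, -0.0524, 0, -1.5, 0, -0.6, 1],
    [0, -0.0524, 0, -1.1, 0, -0.6, 1],
    [0, -0.0524, 0, -0.6, 0, -0.7, 1],
    [0, -0.0524, 0, -0.2, 0, -0.8, 1],
    [0, -0.0524, 0, 0.3, 0, -0.9, 1],
    [0, -0.0524, 0, 0.8, 0, -1.0, 1],
    [0, -0.0524, 0, 1.2, 0, -1.1, 1],
    [0, -0.0524, 0, 1.7, 0, -1.3, 1],
    [0, 0, 0, 0, 0, 0, 1],
    [0, 0, 0, 0, 0, 0, 1]
  ]
}}

```text
time_s: 14.2
position: [0.6413, -0.047, 0.1457]
ee_rot: [[-0.875, 0.288, 0.388], [0.263, 0.957, -0.117], [-0.405, -0.001, -0.914]]
wrist_force: [0.3, 0.1, -2.8]
width: 0.0135
grasp_force: 60.0
```

```bash
cat > st.py <<'E'
from h import *
np.set_printoptions(precision=3,suppress=True)
s=get_state();print(s['time_s'],'tilt',np.degrees(np.arccos(-s['ee_rot'][2,2])),'lip',lip(s),'F',s['wrist_force'],'T',s['ft_torque'],s['joint_positions'])
E
python3 st.py
```

```text
14.2 tilt 23.908795222957323 lip [0.468 0.005 0.103] F [ 0.287  0.079 -2.801] T [0.221 0.083 0.04 ] [ 0.166  0.702 -0.4    2.011  1.437  0.412 -0.158]
```

Request:
{"method": "drive_tool", "body": {
  "deltas": [
    [0, -0.0524, 0, -1.8, 0, -9.6, 1],
    [0, -0.0524, 0, -1.8, 0, -9.6, 1],
    [0, -0.0524, 0, -1.8, 0, -9.6, 1],
    [0, 0, 0, 0, 0, 0, 1],
    [0, 0, 0, 0, 0, 0, 1]
  ]
}}

```text
time_s: 14.7
position: [0.6342, -0.0463, 0.1735]
ee_rot: [[-0.803, 0.292, 0.52], [0.245, 0.957, -0.158], [-0.543, 0.0, -0.839]]
wrist_force: [0.3, -0.1, -4.7]
width: 0.0133
grasp_force: 60.0
```

```bash
python3 st.py
```

```text
14.7 tilt 32.916473149074406 lip [0.469 0.004 0.103] F [ 0.281 -0.063 -4.7  ] T [0.188 0.372 0.015] [ 0.162  0.663 -0.454  2.163  1.931  0.536 -0.692]
```

```bash
cat > look.py <<'E'
import sys
from h import *
s=get_state()
def brown(im):
    h=cv2.cvtColor(im,cv2.COLOR_RGB2HSV); return ((h[:,:,0]<18)&(h[:,:,1]>115)&(h[:,:,2]>40)).astype(np.uint8)
t=snap('top',sys.argv[1]+'t.png');w=snap('wrist',sys.argv[1]+'w.png');snap('scene',sys.argv[1]+'s.png')
m=brown(t)
u,v=proj('top',[.4477,.0086,.04])
M=np.zeros_like(m);cv2.circle(M,(int(u),int(v)),31,1,-1)
n,l,st,ce=cv2.connectedComponentsWithStats(m*M)
print('lip px',np.round(proj('top',lip(s))),'bowl px',round(u),round(v),'brown in bowl',(m*M).sum(),[(st[i,4],np.round(ce[i]).tolist()) for i in range(1,n) if st[i,4]>15])
print('wrist brown',brown(w)[:240].sum())
E
python3 look.py a
```

```text
lip px [283. 206.] bowl px 280 218 brown in bowl 8 []
wrist brown 83277
```

Request:
{"method": "drive_tool", "body": {
  "deltas": [
    [0, -0.0175, 0, -0.6, 0, -3.2, 1],
    [0, -0.0175, 0, -0.6, 0, -3.2, 1],
    [0, -0.0175, 0, -0.6, 0, -3.2, 1],
    [0, 0, 0, 0, 0, 0, 1],
    [0, 0, 0, 0, 0, 0, 1]
  ]
}}

```text
time_s: 15.35
position: [0.6302, -0.0451, 0.1825]
ee_rot: [[-0.774, 0.291, 0.562], [0.236, 0.957, -0.171], [-0.587, -0.0, -0.809]]
wrist_force: [0.8, -0.8, -4.0]
width: 0.0133
grasp_force: 60.0
```

```bash
python3 st.py; python3 look.py b
```

```text
15.35 tilt 35.95782734444897 lip [0.469 0.004 0.103] F [ 0.81  -0.795 -4.044] T [ 0.243  0.53  -0.033] [ 0.175  0.66  -0.502  2.215  2.029  0.623 -0.804]
lip px [283. 206.] bowl px 280 218 brown in bowl 0 []
wrist brown 80066
```

Request:
{"method": "drive_tool", "body": {
  "deltas": [
    [0, -0.0175, 0, -0.6, 0, -3.2, 1],
    [0, -0.0175, 0, -0.6, 0, -3.2, 1],
    [0, 0, 0, 0, 0, 0, 1],
    [0, 0, 0, 0, 0, 0, 1],
    [0, 0, 0, 0, 0, 0, 1]
  ]
}}

```text
time_s: 16.0
position: [0.6274, -0.0442, 0.1885]
ee_rot: [[-0.754, 0.291, 0.589], [0.229, 0.957, -0.179], [-0.616, -0.0, -0.788]]
wrist_force: [-0.4, -0.4, -3.3]
width: 0.0141
grasp_force: 60.0
```

```bash
python3 st.py; python3 look.py c
```

```text
16.0 tilt 37.99165578642797 lip [0.469 0.004 0.103] F [-0.359 -0.426 -3.327] T [ 0.231  0.544 -0.018] [ 0.179  0.66  -0.53   2.25   2.082  0.683 -0.869]
lip px [283. 206.] bowl px 280 218 brown in bowl 0 []
wrist brown 79392
```

```bash
python3 - <<'E'
import cv2,numpy as np
t=cv2.imread('pics/ct.png')[170:260,230:350];w=cv2.imread('pics/cw.png');s=cv2.imread('pics/cs.png')[110:230,170:330]
r=lambda i,a,b:cv2.resize(i,(a,b),interpolation=cv2.INTER_CUBIC)
cv2.imwrite('pics/c.png',np.hstack([r(w,400,300),np.vstack([r(t,400,300)])]) if 0 else np.vstack([np.hstack([r(w,400,300),r(t,400,300)]),np.hstack([r(s,400,300),np.zeros((300,400,3),np.uint8)])]))
E
```

```text
(no output)
```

View pics/c.png

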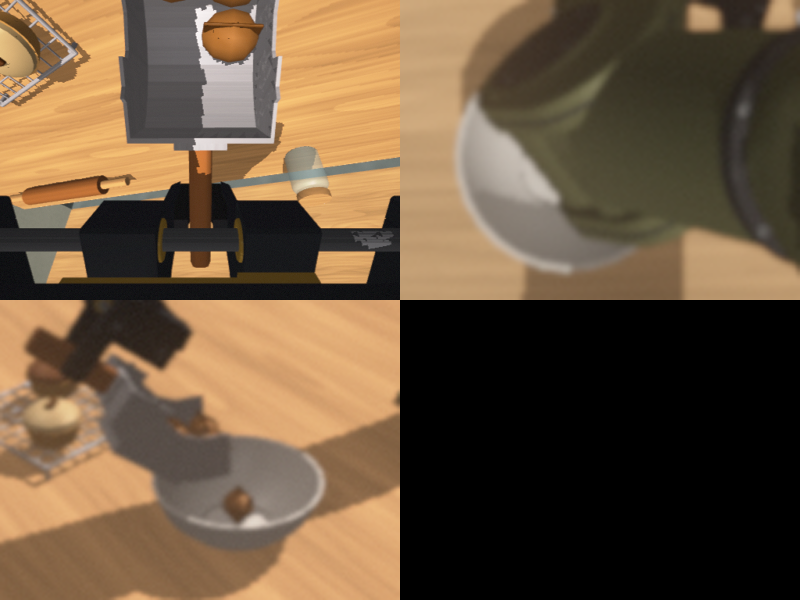

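The scene view shows a walnut in the bowl at crop (238,503), with the rest still in the scoop. The top view is blocked by the arm, so I'll count brown pixels in the bowl from the scene camera.

```bash
cat > cnt.py <<'E'
import cv2,numpy as np,sys
for f in sys.argv[1:]:
    im=cv2.imread(f'pics/{f}s.png');h=cv2.cvtColor(im,cv2.COLOR_BGR2HSV)
    M=np.zeros(h.shape[:2],np.uint8);cv2.ellipse(M,(268,187),(29,19),0,0,360,1,-1)
    m=((h[:,:,1]>75)&(M>0)).astype(np.uint8)
    n,l,st,ce=cv2.connectedComponentsWithStats(m)
    print(f,m.sum(),[(st[i,:].tolist()) for i in range(1,n) if st[i,4]>8])
E
python3 cnt.py a b c
```

```text
a 97 [[261, 168, 8, 13, 81], [285, 193, 12, 11, 16]]
b 125 [[260, 185, 12, 13, 109], [285, 193, 12, 11, 16]]
c 130 [[259, 185, 12, 14, 114], [285, 193, 12, 11, 16]]
```

Request:
{"method": "drive_tool", "body": {
  "deltas": [
    [0, -0.0175, 0, -0.6, 0, -3.2, 1],
    [0, 0, 0, 0, 0, 0, 1],
    [0, 0, 0, 0, 0, 0, 1],
    [0, 0, 0, 0, 0, 0, 1]
  ]
}}

```text
time_s: 16.55
position: [0.6258, -0.0437, 0.1913]
ee_rot: [[-0.744, 0.291, 0.602], [0.226, 0.957, -0.183], [-0.629, -0.0, -0.777]]
wrist_force: [-0.4, 0.5, -3.7]
width: 0.0135
grasp_force: 60.0
```

```bash
python3 look.py d; python3 cnt.py d
```

```text
lip px [283. 206.] bowl px 280 218 brown in bowl 0 []
wrist brown 79433
d 130 [[259, 185, 12, 14, 114], [285, 193, 12, 11, 16]]
```

One is in the bowl (it left between 33° and 36°). Continuing in 1° steps.

Request:
{"method": "drive_tool", "body": {
  "deltas": [
    [0, -0.0175, 0, -0.6, 0, -3.2, 1],
    [0, 0, 0, 0, 0, 0, 1],
    [0, 0, 0, 0, 0, 0, 1],
    [0, 0, 0, 0, 0, 0, 1]
  ]
}}

```text
time_s: 17.1
position: [0.6243, -0.0432, 0.1942]
ee_rot: [[-0.733, 0.291, 0.615], [0.223, 0.957, -0.187], [-0.643, -0.0, -0.766]]
wrist_force: [0.1, -0.2, -2.5]
width: 0.0133
grasp_force: 60.0
```

```bash
python3 look.py e; python3 cnt.py e
```

```text
lip px [283. 206.] bowl px 280 218 brown in bowl 0 []
wrist brown 79366
e 134 [[259, 185, 12, 14, 112], [285, 193, 12, 11, 16]]
```

Request:
{"method": "drive_tool", "body": {
  "deltas": [
    [0, -0.0175, 0, -0.6, 0, -3.2, 1],
    [0, 0, 0, 0, 0, 0, 1],
    [0, 0, 0, 0, 0, 0, 1],
    [0, 0, 0, 0, 0, 0, 1]
  ]
}}

```text
time_s: 17.65
position: [0.6229, -0.0427, 0.1971]
ee_rot: [[-0.722, 0.291, 0.628], [0.219, 0.957, -0.191], [-0.656, -0.0, -0.755]]
wrist_force: [0.6, -0.5, -3.4]
width: 0.0134
grasp_force: 60.0
```

```bash
python3 look.py f; python3 cnt.py f; python3 st.py
```

```text
lip px [283. 206.] bowl px 280 218 brown in bowl 0 []
wrist brown 76348
f 322 [[259, 177, 20, 22, 305], [287, 193, 10, 10, 14]]
17.8 tilt 41.0016691818952 lip [0.469 0.004 0.103] F [-0.774  0.031 -2.873] T [0.253 0.679 0.068] [ 0.178  0.663 -0.564  2.303  2.146  0.776 -0.954]
```

Brown area jumped to about three nuts; tipping back now.

Request:
{"method": "drive_tool", "body": {
  "deltas": [
    [0, 0.035, 0, 1.2, 0, 6.4, 1],
    [0, 0.0524, 0, 1.8, 0, 9.6, 1],
    [0, 0.0524, 0, 1.8, 0, 9.6, 1],
    [0, 0.0524, 0, 1.8, 0, 9.6, 1],
    [0, 0.0524, 0, 1.8, 0, 9.6, 1],
    [0, 0, 0, -2, 0, -5, 1],
    [0, 0, 0, -3, 0, -9, 1],
    [0, 0, 0, -3, 0, -9, 1],
    [0, 0, 0, -3, 0, -9, 1],
    [0, 0, 0, -2, 0, -5, 1]
  ]
}}

```text
time_s: 18.8
position: [0.636, -0.0467, 0.1954]
ee_rot: [[-0.852, 0.29, 0.435], [0.258, 0.957, -0.133], [-0.454, -0.001, -0.891]]
wrist_force: [0.4, -0.9, -3.5]
width: 0.0138
grasp_force: 60.0
```

```bash
python3 look.py g; python3 cnt.py g; python3 st.py
python3 - <<'E'
import cv2,numpy as np
t=cv2.imread('pics/gt.png')[170:260,230:350];w=cv2.imread('pics/gw.png');s=cv2.imread('pics/gs.png')[130:220,220:340];f=cv2.imread('pics/fs.png')[130:220,220:340]
r=lambda i:cv2.resize(i,(400,300),interpolation=cv2.INTER_CUBIC)
cv2.imwrite('pics/g.png',np.vstack([np.hstack([r(w),r(t)]),np.hstack([r(s),r(f)])]))
E
```

```text
lip px [284. 205.] bowl px 280 218 brown in bowl 322 [(np.int32(75), [278.0, 192.0]), (np.int32(66), [275.0, 210.0]), (np.int32(51), [288.0, 214.0]), (np.int32(63), [271.0, 223.0]), (np.int32(67), [283.0, 226.0])]
wrist brown 77348
g 358 [[251, 185, 30, 16, 342], [285, 193, 12, 11, 16]]
18.95 tilt 27.022659259861367 lip [0.465 0.005 0.142] F [-0.393  0.156 -3.017] T [0.205 0.331 0.001] [ 0.096  0.597 -0.301  2.043  1.376  0.358 -0.125]
```

Request:
{"method": "drive_tool", "body": {
  "deltas": [
    [0, 0.0524, 0, 1.8, 0, 9.0, 1],
    [0, 0.0524, 0, 1.8, 0, 9.0, 1],
    [0, 0.0524, 0, 1.8, 0, 9.0, 1],
    [0, 0.0524, 0, 1.8, 0, 9.0, 1],
    [0, 0.0524, 0, 1.8, 0, 9.0, 1],
    [0, 0.0524, 0, 1.8, 0, 9.0, 1],
    [0, 0.0524, 0, 1.8, 0, 9.0, 1],
    [0, 0.0524, 0, 1.8, 0, 9.0, 1],
    [0, 0.0524, 0, 1.8, 0, 9.0, 1],
    [0, 0, 0, 0, 0, 0, 1]
  ]
}}

```text
time_s: 19.95
position: [0.6411, -0.0499, 0.1105]
ee_rot: [[-0.956, 0.293, -0.003], [0.293, 0.956, -0.001], [0.003, -0.002, -1.0]]
wrist_force: [-0.7, -0.3, -3.6]
width: 0.0138
grasp_force: 60.0
```

```bash
python3 look.py h; python3 cnt.py h; python3 st.py; python3 -c "
from h import *
s=get_state();print(s['position'],s['ee_rot'])"
```

```text
lip px [284. 205.] bowl px 280 218 brown in bowl 274 [(np.int32(69), [274.0, 211.0]), (np.int32(140), [285.0, 221.0]), (np.int32(65), [272.0, 223.0])]
wrist brown 88241
h 369 [[251, 184, 30, 16, 353], [285, 193, 12, 11, 16]]
20.1 tilt 0.04261126014210201 lip [0.465 0.005 0.147] F [-0.317  0.083 -2.162] T [-0.017 -0.473 -0.013] [ 0.344  0.898 -0.659  1.577  0.658  0.9    0.722]
[ 0.64059892 -0.0481753   0.11281098] [[-9.56956814e-01  2.90230171e-01 -3.21577724e-04]
 [ 2.90230327e-01  9.56956586e-01 -6.70587393e-04]
 [ 1.13111227e-04 -7.35054783e-04 -9.99999723e-01]]
```

Four brown blobs sit beyond the lip in the bowl, at (274,211), (272,223) and a double one at (285,221). That leaves two in the scoop. Carrying it back to the board.

Request:
{"method": "drive_tool", "body": {
  "deltas": [
    [0, 0, 0, 0, 0, -4, 1],
    [0, 0, 0, 0, 0, -7, 1],
    [0, 0, 0, 1.9, 3.5, -4, 1],
    [0, 0, 0, 3.8, 7, 0, 1],
    [0, 0, 0, 5.7, 10.6, 0, 1],
    [0, 0, 0, 7.6, 14.1, 0, 1],
    [0, 0, 0, 9.5, 17.6, 0, 1],
    [0, 0, 0, 9.5, 17.6, 0, 1],
    [0, 0, 0, 9.5, 17.6, 0, 1],
    [0, 0, 0, 9.5, 17.6, 0, 1]
  ]
}}

```text
time_s: 21.1
position: [0.6161, 0.0721, 0.1278]
ee_rot: [[-0.957, 0.289, -0.001], [0.289, 0.957, 0.001], [0.002, 0.0, -1.0]]
wrist_force: [-0.4, -0.7, -2.7]
width: 0.0135
grasp_force: 60.0
```

Request:
{"method": "drive_tool", "body": {
  "deltas": [
    [0, 0, 0, 9.5, 17.6, 0, 1],
    [0, 0, 0, 9.5, 17.6, 0, 1],
    [0, 0, 0, 9.5, 17.6, 0, 1],
    [0, 0, 0, 9.5, 17.6, 0, 1],
    [0, 0, 0, 9.5, 17.6, 0, 1],
    [0, 0, 0, 9.5, 17.6, 0, 1],
    [0, 0, 0, 9.5, 17.6, 0, 1],
    [0, 0, 0, 9.5, 17.6, 0, 1],
    [0, 0, 0, 7.6, 14.1, 0, 1],
    [0, 0, 0, 5.7, 10.6, 0, 1]
  ]
}}

```text
time_s: 22.1
position: [0.5784, 0.2561, 0.1279]
ee_rot: [[-0.958, 0.288, -0.001], [0.288, 0.958, 0.001], [0.002, 0.0, -1.0]]
wrist_force: [0.7, 0.1, -2.8]
width: 0.0136
grasp_force: 60.0
```

Request:
{"method": "drive_tool", "body": {
  "deltas": [
    [0, 0, 0, 3.8, 7, 0, 1],
    [0, 0, 0, 1.9, 3.5, 0, 1],
    [0, 0, 0, 0, 0, 0, 1],
    [0, 0, 0, 0, 0, 0, 1]
  ]
}}

```text
time_s: 22.5
position: [0.5777, 0.2642, 0.1278]
ee_rot: [[-0.956, 0.292, -0.001], [0.292, 0.956, -0.001], [0.0, -0.001, -1.0]]
wrist_force: [-0.4, -0.2, -3.4]
width: 0.0135
grasp_force: 60.0
```

```bash
python3 look.py i; python3 cnt.py i; python3 -c "
from h import *
s=get_state();print(s['position'],s['ee_rot'][2], s['position']+s['ee_rot']@[.112,0,.0068])"
python3 - <<'E'
import cv2,numpy as np
t=cv2.imread('pics/it.png')[170:260,230:350];w=cv2.imread('pics/iw.png');s=cv2.imread('pics/is.png')[140:215,220:320];f=cv2.imread('pics/is.png')[150:300,230:430]
r=lambda i:cv2.resize(i,(400,300),interpolation=cv2.INTER_CUBIC)
cv2.imwrite('pics/i.png',np.vstack([np.hstack([r(w),r(t)]),np.hstack([r(s),r(f)])]))
E
```

```text
lip px [152. 234.] bowl px 280 218 brown in bowl 0 []
wrist brown 88167
i 676 [[262, 168, 6, 4, 19], [251, 169, 46, 35, 648]]
[0.5776755  0.2643077  0.12787452] [ 4.39159510e-04 -9.61169154e-04 -9.99999442e-01] [0.47054732 0.29699133 0.12112371]
```

View pics/i.png

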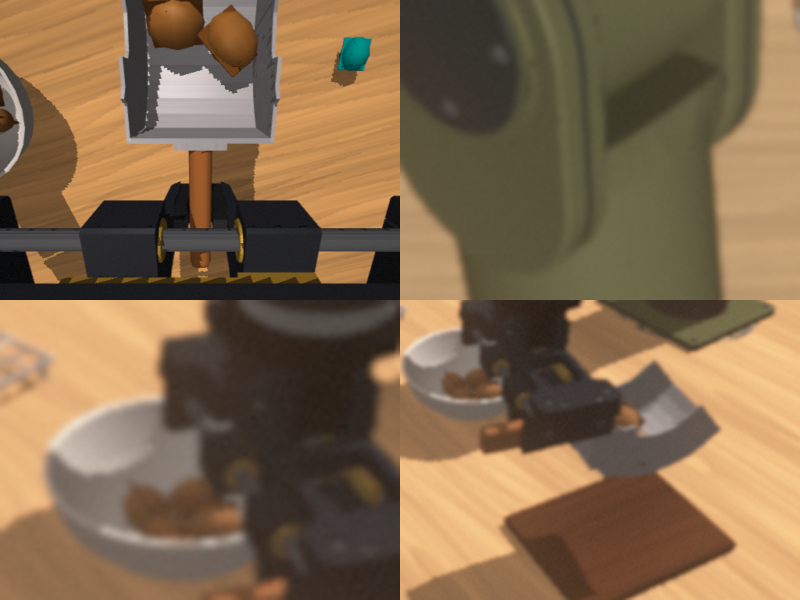

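The view confirms two walnuts in the scoop, which is held level, and four in the bowl. Lowering 109 mm onto the board.

Request:
{"method": "drive_tool", "body": {
  "deltas": [
    [0, 0, 0, 0, 0, 4, 1],
    [0, 0, 0, 0, 0, 8, 1],
    [0, 0, 0, 0, 0, 12, 1],
    [0, 0, 0, 0, 0, 15, 1],
    [0, 0, 0, 0, 0, 15, 1],
    [0, 0, 0, 0, 0, 15, 1],
    [0, 0, 0, 0, 0, 14, 1],
    [0, 0, 0, 0, 0, 11, 1],
    [0, 0, 0, 0, 0, 7, 1],
    [0, 0, 0, 0, 0, 4, 1]
  ]
}}

```text
time_s: 23.65
position: [0.577, 0.2653, 0.0222]
ee_rot: [[-0.957, 0.291, -0.001], [0.291, 0.957, -0.0], [0.001, -0.001, -1.0]]
wrist_force: [0.3, 0.3, -2.0]
width: 0.0133
grasp_force: 60.0
```

Request:
{"method": "drive_tool", "body": {
  "deltas": [
    [0, 0, 0, 0, 0, 2, 1],
    [0, 0, 0, 0, 0, 1, 1],
    [0, 0, 0, 0, 0, 1, 1],
    [0, 0, 0, 0, 0, 0, 1],
    [0, 0, 0, 0, 0, 0, 1]
  ]
}}

```text
time_s: 24.15
position: [0.5777, 0.2656, 0.0194]
ee_rot: [[-0.957, 0.291, 0.0], [0.291, 0.957, 0.0], [-0.0, 0.001, -1.0]]
wrist_force: [-0.6, 0.3, -1.2]
width: 0.0133
grasp_force: 60.0
```

Force is falling, so it is touching. One small press, then release.

Request:
{"method": "drive_tool", "body": {
  "deltas": [
    [0, 0, 0, 0, 0, 0.6, 1],
    [0, 0, 0, 0, 0, 0, 1],
    [0, 0, 0, 0, 0, 0, 0.6],
    [0, 0, 0, 0, 0, 0, 0.3],
    [0, 0, 0, 0, 0, 0, 0],
    [0, 0, 0, 0, 0, 0, -0.5],
    [0, 0, 0, 0, 0, 0, -1],
    [0, 0, 0, 0, 0, 0, -1],
    [0, 0, 0, 0, 0, 0, -1],
    [0, 0, 0, 0, 0, 0, -1]
  ]
}}

```text
time_s: 25.15
position: [0.5772, 0.2654, 0.0184]
ee_rot: [[-0.957, 0.291, -0.001], [0.291, 0.957, -0.0], [0.001, -0.0, -1.0]]
wrist_force: [0.6, 0.1, 0.7]
width: 0.0717
grasp_force: 0.0
```

Request:
{"method": "drive_tool", "body": {
  "deltas": [
    [0, 0, 0, 0, 0, 0, -1],
    [0, 0, 0, 0, 0, 0, -1],
    [0, 0, 0, 0, 0, -5, -1],
    [0, 0, 0, 0, 0, -15, -1],
    [0, 0, 0, 0, 0, -25, -1],
    [0, 0, 0, 0, 0, -30, -1],
    [0, 0, 0, 0, 0, -30, -1],
    [0, 0, 0, 0, 0, -30, -1],
    [0, 0, 0, 0, 0, -20, -1],
    [0, 0, 0, 0, 0, 0, -1]
  ]
}}

```text
time_s: 26.15
position: [0.5791, 0.2671, 0.1779]
ee_rot: [[-0.957, 0.291, 0.005], [0.291, 0.957, 0.004], [-0.004, 0.006, -1.0]]
wrist_force: [-0.2, -0.5, 0.1]
width: 0.0881
grasp_force: 0.0
```

```bash
python3 look.py j; python3 cnt.py j c; python3 - <<'E'
from h import *
np.set_printoptions(precision=3,suppress=True)
s=get_state();print(s['time_s'],s['position'],s['wrist_force'])
w=cv2.imread('pics/jw.png')
# predicted scoop outline vs wrist view: compare with model at expected pose
d=np.array([.957,-.29,0]);y=np.array([.29,.957,0]);o=np.array([.4705,.297,.012])
for n,p in{'backL':o+d*.065+y*.041+[0,0,.065],'backR':o+d*.065-y*.041+[0,0,.065],'hend':o+d*.155+[0,0,.063]}.items(): print(n,proj('wrist',p))
h=cv2.cvtColor(w,cv2.COLOR_BGR2HSV)
for nm,m in(('grey',(h[:,:,1]<50)&(h[:,:,2]>90)),('brown',(h[:,:,1]>150)&(h[:,:,0]<15))):
    n,l,st,ce=cv2.connectedComponentsWithStats(m[:235].astype(np.uint8))
    print(nm,[(st[i].tolist(),np.round(ce[i]).tolist()) for i in range(1,n) if st[i,4]>250])
t=cv2.cvtColor(cv2.imread('pics/jt.png'),cv2.COLOR_BGR2HSV)
b=cv2.imread('pics/jt.png'); print('top bowl visible value @centre',b[218,280])
E
```

```text
lip px [145. 231.] bowl px 280 218 brown in bowl 0 []
wrist brown 102949
j 536 [[279, 169, 10, 18, 149], [293, 179, 5, 12, 41], [251, 185, 29, 15, 333]]
c 130 [[259, 185, 12, 14, 114], [285, 193, 12, 11, 16]]
26.3 [0.577 0.265 0.173] [-0.331  0.227  0.219]
backL (np.float64(299.4969096747154), np.float64(140.9051507921966))
backR (np.float64(213.27537127865148), np.float64(141.0555262374407))
hend (np.float64(256.5202337321808), np.float64(227.4995789731591))
grey [([218, 15, 77, 60, 3130], [259.0, 38.0]), ([0, 54, 65, 165, 3795], [34.0, 129.0]), ([219, 80, 45, 17, 337], [239.0, 89.0]), ([211, 95, 88, 52, 3005], [256.0, 124.0])]
brown [([174, 0, 155, 226, 8597], [256.0, 98.0]), ([221, 54, 70, 48, 1384], [257.0, 74.0]), ([0, 99, 35, 34, 707], [16.0, 116.0]), ([0, 135, 51, 25, 692], [23.0, 148.0])]
top bowl visible value @centre [54 69 72]
```

The scoop's back wall and handle end are within a few pixels of where they should be when it stands on the board. Two walnuts lie mid-cup, four are in the bowl, and the gripper is clear.

```bash
python3 -c "
from cell import close_job
print(close_job())"
```

```text
the job is handed in; nothing more can be done
None
```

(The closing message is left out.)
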